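# Slide the cactus across and open the feed bottle

## Task

It is feeding time for the cactus: without lifting it, slide its white pot across the bench from the square mark until it stands upright and centred in the round mark, and let go of it. Then open the feed bottle's safety cap: push the cap down, keep it down while twisting it anticlockwise (seen from above) until it is free, and lift it straight up. Finish while still holding the cap, level and still, in the gripper about 60 mm above the bottle's spout; do not put it down, and leave the other things on the bench where they are.

Things in the scene. Friction and masses are not known exactly. Their poses are not given: they have to be found in the camera images.
- pot: Small white ceramic plant pot with a round cactus in it, loose, about 0.25 kg. Origin: centre of its underside, z up. Foot 46 mm across; rim band 62 mm across with upright sides, from 48 to 68 mm above the origin; cactus (36 mm across) rises from inside the rim to 98 mm. Starts standing in the square mark.
- round_mark: Scorched circle 80 mm across, drawn flush on the bench (nothing to bump into): where the pot must go. Origin: its centre on the bench top.
- square_mark: Scorched square outline of 80 mm side, flush on the bench: where the pot starts. Origin: its centre. The two marks lie left and right of each other, nearer the robot than the bottle; either may be on the left. The bench between them is clear.
- bottle: Round grey plastic feed bottle, 80 mm across, fixed to the bench in a square oak block (112 x 112 x 36 mm): cannot move or turn. Origin: centre of the block's underside, on the bench; z up the bottle's axis. Shoulder slopes in from 95 mm height to 120 mm; then a neck 28 mm across up to 150 mm, with hooks round its top (41 mm across) under which the cap's inner lugs catch.
- spout_tip (a point): Top of the white spring spout (22 mm across) in the bottle's mouth when not pressed: a fixed point on the bottle's axis, 160.5 mm above the bench, hidden in the cap at the start.
- cap: White ribbed round safety cap on the bottle: 52 mm across, 36 mm high, 0.05 kg. Origin: centre of its lower edge, z up. Seated, the origin is 140.5 mm above the bench and its yaw equals the bottle's (a few degrees of play). Free to lift once turned anticlockwise (from above) by 52 to 125 degrees from there; 75 is a good value. Clockwise it is blocked. Grip it across its sides from above.
- wrench: Bystander: steel socket wrench lying down, 200 mm long, 36 mm high at its head. Origin: near mid-length, on the bench. Leave alone.
- dibber: Bystander: green plastic dibber with a T-handle (90 mm across), lying, 150 mm long, 28 mm high. Origin: near mid-length, on the bench. Leave alone.
- pump: Bystander: small aluminium bicycle pump with black ends, lying, 270 mm long, 35 mm high. Origin: near mid-length, on the bench. Leave alone.
- tin: Bystander: plain steel tin, upright, 68 mm across, 85 mm high. Origin: centre of its underside. Leave alone.
- trowel: Bystander: hand trowel with wooden handle, lying, 270 mm long, 25 mm high. Origin: near mid-length, on the bench. Leave alone.
- clay_pot: Bystander: empty terracotta pot, 84 mm across the rim, 75 mm high. Origin: centre of its underside. Leave alone.
- spout (a joint): How far the spring spout under the cap is pushed in by the cap: 0 m released, 0.009 m at its stop. The cap must go down at least 5 mm (6.5 mm is a good value) before it can turn, and be kept down over the first 50 degrees. Spring: 4 N to start, 9 N at 5 mm, 12 N at the stop.

How it is judged (in metres and radians):
On the way, in this order (a step that is already met when the one before it is completed fails the run):
1. the pot stands centred in the round mark, at rest and let go (horizontal distance between pot and round_mark below 0.015 m and linear speed of pot below 0.02 m/s and angle between pot's own z axis and vertical below 0.1 rad and contact force between each of the arm, the fingers and pot below 0.1 N), for 0.2 s.
2. the cap is pushed down on the bottle (z of cap in the frame of bottle below 0.1365 m and horizontal distance between cap and bottle below 0.006 m), for 0.05 s.
3. the cap is twisted free while still on the neck (angle between the x axis of cap and the x axis of bottle, either way round above 0.7 rad and z of cap in the frame of bottle below 0.146 m and horizontal distance between cap and bottle below 0.008 m), for 0.05 s.
At the end, for the whole second after the job is handed in: The cap is held still in the fingers, level within 0.25 rad, its lower edge 30 to 120 mm above the spout tip and within 30 mm sideways of the bottle's axis, touching nothing of the bottle; the pot stands upright at rest within 15 mm of the round mark's centre (z of cap in the frame of spout_tip between 0.03 and 0.12 m and horizontal distance between cap and spout_tip below 0.03 m and angle between cap's own z axis and vertical below 0.25 rad and linear speed of cap below 0.03 m/s and contact force between the fingers and cap above 1 N and contact force between cap and bottle below 0.1 N and horizontal distance between pot and round_mark below 0.015 m and angle between pot's own z axis and vertical below 0.1 rad and height (world z) of pot below 0.004 m and linear speed of pot below 0.02 m/s); the arm keeps its last pose, push and grip.
It fails at once if the pot is lifted off the bench (more than 8 mm) (height (world z) of pot above 0.008 m).
It fails at once if the pot is tipped (angle between pot's own z axis and vertical above 0.35 rad).
It fails at once if another thing on the bench is moved by more than 30 mm (distance of any of wrench, dibber, pump, tin, trowel, clay_pot from where it was at the start of the episode above 0.03 m).
It also fails if it takes over 54 s, if anything falls off the work surface, if the arm or the gripper's body presses on something with over 40 N, if the wrist force passes 120 N, or if a joint passes its speed limit or range.

## Robot

A 7-joint arm with a two-finger parallel gripper is mounted at the origin on the work surface. World frame = base frame: x ahead of the robot, y to its left, z up, the work surface at z = 0. Lengths are in mm, angles in rad, forces in N, time in s.
With the tool pointing down it reaches from about 400 to 875 mm from the base axis. Payload 4.4 kg.
Tool frame: the origin (TCP) lies on the centre line of the jaws, within the pads' length; the fingertips stand 25 mm ahead of it and the grasp point (between the pads) lies 6 mm ahead of it; x points along the fingers, y is the direction in which the jaws open and shut, and the axes are right-handed (so a half turn about x gives the same grasp; the last joint's range is limited). The gripper opens to 85 mm and grips with 20 to 120 N. Pads are 22 mm wide; open, the fingers measure 114 mm over their backs; the gripper's body (76 mm by 85 mm) begins 54 mm behind the grasp point. The pads swing forward as they close: fully open they stand 13 mm farther back than shut.
Start: joints at [1.147, 0.628, 0.038, 1.517, -0.027, 0.996, -0.02], TCP at [227.666, -608.839, 256.313] pointing down, gripper open.
Joint ranges: [-3.06, 3.06], [-0.37, 2.12], [-1.25, 1.32], [0.18, 2.47], [-1.1, 4.24], [0.23, 1.98], [-2.94, 2.94]. Speed limits (rad/s): [2.57, 2.57, 3.14, 3.14, 3.14, 3.14, 3.14].

## Interface

Orientations are given as [roll, pitch, yaw] about the fixed x, y, z axes, in that order (R = Rz(yaw) Ry(pitch) Rx(roll)).
In Python, from cell import * gives the robot as it stands. The module is installed in compiled form; this text tells all that it offers.
- The arm moves only by the tool jog_arm, never from a script. Its argument "series" is a list of rows, each a list of 3 entries, a list of its own where there are three numbers: the turn, a rotation vector about the tool's x, y, z in degrees, then the shift along the tool's x, y, z in mm, then the gripper's target within -1 to 1 (shut at 1, half-way at 0, fully open at -1). In form: [[[rx, ry, rz], [dx, dy, dz], hand], ...]. A call has 1 to 8 rows; each row shifts and turns the commanded pose from where the row before left it, along the tool's axes as they then stand; what a row does not reach is not made up. A row lasts 1/8 s, in which the tool goes at most 62.5 mm and 10.7 degrees, less where a joint would pass 70% of its speed; a pose out of reach is approached as far as the arm can. A call is refused whole if a number of a shift passes 62.5 or a number of a turn 10.7, either way. A call with a gripper value outside its range is refused whole. The fingers move at their own pace and stop on an object; the grip force is fixed at half the most. Time passes only in rows, so rows that do not move let the fingers close. It gives the time, the measured TCP pose, the force and the opening at its end, in the units of the state.
- read_state(): the state, without advancing time (a new reading comes with each control period).
- get_image(name): name is "side" or "top" or "wrist"; returns a dict with "img" (400x640x3 uint8, red, green, blue), "range_z" (400x640 float32, mm along the optical axis (not along the pixel's ray), 0 where there is no reading), "fovy" (degrees; the focal length in pixels is half the picture's height over the tangent of half this angle, whatever the lens; pixels are square), "cx", "cy" (the principal point, pixels), "cam_to_world" (4x4, takes a point from camera to world coordinates). Camera axes: x right, y up, looking along -z (the intrinsics and any distortion apply to the point x, -y, -z); pixel columns grow to the right and rows downward; lengths in mm; the calibration is good to about 2 mm. A picture is of the moment at which its call begins.
- finish_job(): hands the job in, once; it reports no verdict.
The state is a dict: "clock": time; "qpos": joint angles; "qd": joint speeds; "tau": joint torques, N m; "eef_pos": TCP position; "tool_rot": TCP orientation; "force": force on the tool from outside, world axes, zero at the start; "torque": the same for the moment, N m; "width": finger opening in mm.
Only numpy, scipy, OpenCV 4.12 (cv2) and the standard library are available. Lean on these libraries where they do the work, as an engineer would, in place of code of your own. Each camera call takes 0.05 s, during which the arm holds its last target. There are 200 camera calls.

## Working session

There is one attempt and no reset: what is moved stays moved. The work goes in short steps, Python scripts to look and compute and a tool call to move; the robot and the scene stay as the last step left them, time stands still between calls to the robot, and variables do not carry over. Pictures are saved under pics/ and viewed, about 8 in all and at most 12, crops included, and the job is handed in when it is done.

Besides the shell and the picture viewer there is one more tool, called after "Emit:" by a JSON object that holds its "op" and its "data", one argument or row to a line. jog_arm: Moves the arm, as the interface text tells. Its arguments: {"type":"object","properties":{"series":{"type":"array"}},"required":["series"]}

```bash
mkdir -p pics; cat > h.py <<'E'
from cell import *
import numpy as np, cv2
def snap(n,f):
    d=get_image(n); cv2.imwrite('pics/'+f+'.png',d['img'][...,::-1]); np.save(f+'.npy',d,allow_pickle=True); return d
def pts(d):
    h,w=d['range_z'].shape; f=h/2/np.tan(np.radians(d['fovy'])/2)
    v,u=np.mgrid[:h,:w]; z=d['range_z']
    p=np.stack([(u-d['cx'])/f*z,-(v-d['cy'])/f*z,-z,np.ones_like(z)],-1)
    return (p@np.array(d['cam_to_world']).T)[...,:3]
E
python3 - <<'E'
from h import *
print(read_state())
for n in('top','side'):
    d=snap(n,n+'0'); print(n,{k:d[k] for k in d if k not in('img','range_z')}, (d['range_z']>0).mean())
a=[cv2.imread(f'pics/{n}0.png') for n in('top','side')]
E
```

```text
{'clock': 0.0, 'qpos': array([ 1.14720173,  0.62936679,  0.03844699,  1.51836405, -0.02703547,
        0.99627078, -0.01999558]), 'qd': array([ 0.00096201, -0.00060466,  0.00161762, -0.00140579, -0.00033124,
       -0.00168365, -0.00035559]), 'tau': array([-5.16044311e-04, -5.63389277e+01,  1.22560032e+00, -1.93437856e+01,
        1.08357001e-02,  1.05703666e-02,  1.30439668e-05]), 'eef_pos': array([ 227.47114222, -608.29108185,  255.37698554]), 'tool_rot': array([-1.57130456,  1.56890517,  1.9280638 ]), 'force': array([-0.50461676, -0.62131382,  1.21421023]), 'torque': array([ 0.01233052, -0.00323739,  0.04044073]), 'width': 85.25083825552913}
top {'fovy': 57.42584343586562, 'cx': 319.72831874817706, 'cy': 202.64077491049147, 'cam_to_world': array([[-4.57787695e-03,  9.89211161e-01, -1.46425144e-01,
         4.17981247e+02],
       [-9.99433299e-01, -9.40918107e-03, -3.23194783e-02,
         7.89907336e+00],
       [-3.33485293e-02,  1.46194210e-01,  9.88693647e-01,
         1.06064101e+03],
       [ 0.00000000e+00,  0.00000000e+00,  0.00000000e+00,
         1.00000000e+00]])} 0.99622265625
side {'fovy': 57.36480388216014, 'cx': 319.26956809405533, 'cy': 195.48851147160053, 'cam_to_world': array([[ 9.58898721e-01,  1.98379702e-01, -2.02876159e-01,
         3.71852287e+02],
       [-2.83465904e-01,  7.01640997e-01, -6.53717823e-01,
        -5.65809742e+02],
       [ 1.26618836e-02,  6.84357659e-01,  7.29036536e-01,
         7.76801958e+02],
       [ 0.00000000e+00,  0.00000000e+00,  0.00000000e+00,
         1.00000000e+00]])} 0.99609375
```

View pics/top0.png

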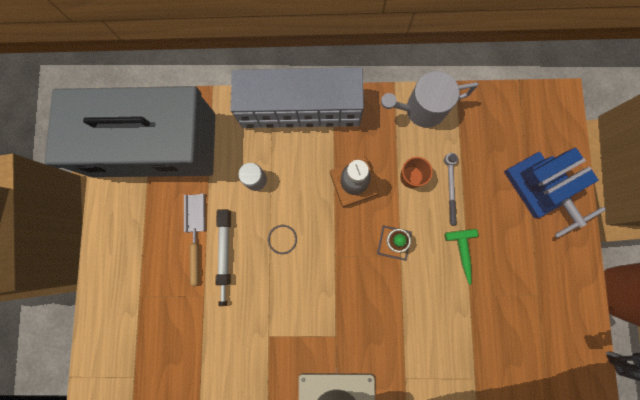

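View pics/side0.png

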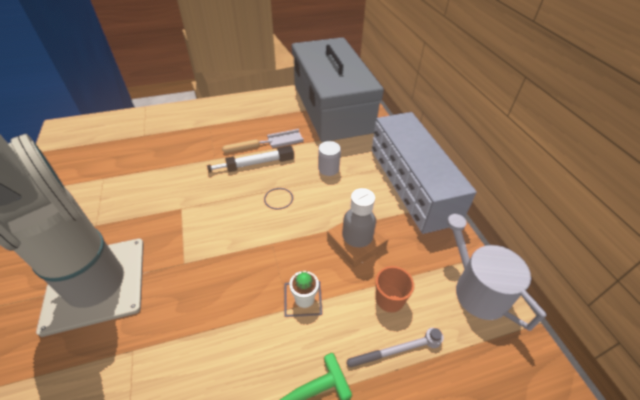

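The top view shows the pot at about (399,240) in its square mark, the round mark at (283,239) and the capped bottle at (357,170). The tin, pump, trowel, clay pot, wrench and dibber are clear of the path. Next I measure these.

```bash
python3 - <<'E'
from h import *
for n,boxes in (('top',dict(pot=(375,225,425,262),cap=(335,155,380,195),ring=(262,218,305,262),block=(325,150,390,210))),('side',dict(pot=(280,260,330,325),cap=(340,180,385,250),ring=(255,180,300,215),block=(320,180,400,280)))):
    d=np.load(n+'0.npy',allow_pickle=True).item(); P=pts(d); im=d['img'].astype(int); hsv=cv2.cvtColor(d['img'],cv2.COLOR_RGB2HSV)
    for k,(a,b,c,e) in boxes.items():
        p=P[b:e,a:c].reshape(-1,3); s=hsv[b:e,a:c].reshape(-1,3)
        if k=='pot': m=(p[:,2]>60)&(p[:,2]<76)&(s[:,1]<70)
        if k=='cap': m=(p[:,2]>166)&(p[:,2]<188)
        if k=='ring': m=s[:,2]<140
        if k=='block': m=(p[:,2]>30)&(p[:,2]<42)
        q=p[m]
        (cx,cy),r=cv2.minEnclosingCircle(q[:,:2].astype(np.float32))
        print(n,k,m.sum(),'mean',q.mean(0).round(1),'circ',round(cx,1),round(cy,1),round(r,1),'box',q.min(0).round(),q.max(0).round())
        if k=='block': print(cv2.minAreaRect(q[:,:2].astype(np.float32)))
E
python3 - <<'E'
import cv2,numpy as np
t=cv2.imread('pics/top0.png')
a=cv2.resize(t[140:270,260:430],None,fx=4.5,fy=4.5,interpolation=cv2.INTER_CUBIC)
cv2.imwrite('pics/c1.png',a)
E
```

```text
top pot 118 mean [ 462.7 -166.4   67.4] circ 461.4 -170.4 30.7 box [ 432. -200.   60.] [ 491. -141.   73.]
top cap 358 mean [629.9 -56.4 175.7] circ 630.6 -56.8 26.6 box [605. -81. 166.] [656. -31. 181.]
top ring 173 mean [468.6 152.4   2.2] circ 469.3 152.6 42.9 box [429. 111.  -3.] [510. 193.   9.]
top block 703 mean [616.6 -52.   35.6] circ 630.0 -56.2 75.9 box [ 562. -125.   30.] [699.  12.  42.]
((631.072998046875, -56.55982208251953), (112.21517944335938, 112.16963195800781), 19.257232666015625)
side pot 226 mean [ 461.6 -180.5   67.2] circ 462.6 -170.7 31.9 box [ 432. -202.   60.] [ 493. -141.   71.]
side cap 378 mean [630.7 -61.4 175.3] circ 632.5 -58.3 26.9 box [606. -85. 166.] [658. -32. 180.]<stdin>:12: RuntimeWarning: Mean of empty slice.
  ret = um.true_divide(
Traceback (most recent call last):
ValueError: zero-size array to reduction operation minimum which has no identity
```

View pics/c1.png

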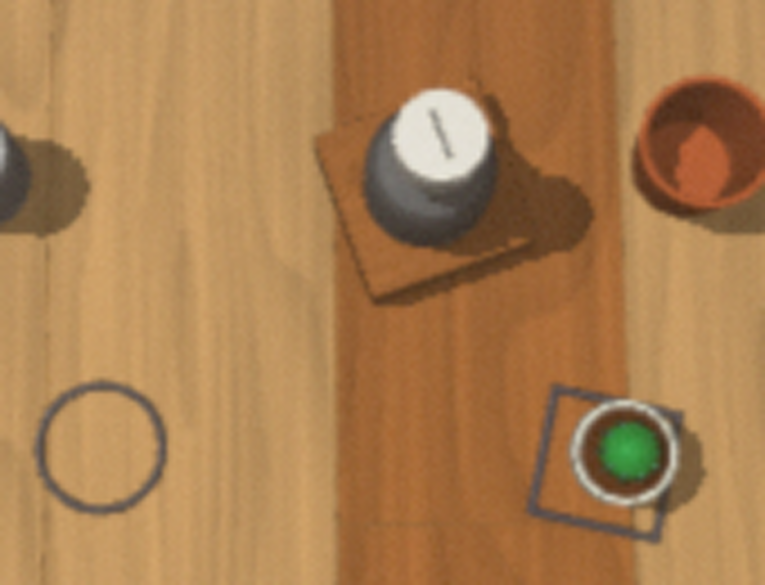

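```bash
cat >> h.py <<'E'
from scipy.spatial.transform import Rotation as Ro
def Rt(s=None):
    s=s or read_state(); return Ro.from_euler('xyz',s['tool_rot'])
def go(x,y,z,yaw=0):
    """yaw: angle of tool y axis from world +y; prints the turn, then shift in the turned frame"""
    s=read_state(); R=Rt(s); T=Ro.from_euler('z',yaw,degrees=True)*Ro.from_matrix(np.array([[0,0,1],[0,1,0],[-1,0,0]]))
    d=np.array([x,y,z])-s['eef_pos']
    print('t',s['clock'],'pos',s['eef_pos'].round(1),'F',s['force'].round(1),'w',round(s['width'],1),'q7',s['qpos'].round(2))
    print('turn',(R.inv()*T).as_rotvec(degrees=True).round(1),'|shift new frame',T.inv().apply(d).round(1),'|old frame',R.inv().apply(d).round(1))
E
python3 - <<'E'
from h import *
print(Rt().as_matrix().round(3))
for y in(0,180): go(462,-170.5,200,y)
E
```

```text
[[-0.001  0.35  -0.937]
 [ 0.002 -0.937 -0.35 ]
 [-1.    -0.002  0.   ]]
t 0.1 pos [ 227.5 -608.3  255.5] F [ 0.6 -0.4 -1.2] w 85.1 q7 [ 1.15  0.63  0.04  1.52 -0.03  1.   -0.02]
turn [-1.595e+02 -1.000e-01  0.000e+00] |shift new frame [ 55.5 437.8 234.5] |old frame [  56.  -327.9 -373. ]
t 0.1 pos [ 227.5 -608.3  255.5] F [ 0.6 -0.4 -1.2] w 85.1 q7 [ 1.15  0.63  0.04  1.52 -0.03  1.   -0.02]
turn [20.5  0.   0.1] |shift new frame [  55.5 -437.8 -234.5] |old frame [  56.  -327.9 -373. ]
```

Emit:
{"op": "jog_arm", "data": {
  "series": [
    [[10.25,0,0],[0,0,0],-1],
    [[10.25,0,0],[0,0,0],-1],
    [[0,0,0],[0,-54,-29],-1],
    [[0,0,0],[0,-54,-29],-1],
    [[0,0,0],[0,-54,-29],-1],
    [[0,0,0],[0,-54,-29],-1],
    [[0,0,0],[0,-54,-29],-1],
    [[0,0,0],[0,-54,-29],-1]
  ]
}}

```text
clock: 1.1
eef_pos: [402.3, -282.9, 256.2]
tool_rot: [-2.131, 1.571, 1.011]
force: [1.1, -0.1, -0.4]
width: 85.5
```

Emit:
{"op": "jog_arm", "data": {
  "series": [
    [[0,0,0],[28,-54,-29],-1],
    [[0,0,0],[28,-54,-29],-1],
    [[0,0,0],[0,0,0],-1],
    [[0,0,0],[0,0,0],-1]
  ]
}}

```text
clock: 1.6
eef_pos: [455.1, -185.0, 204.2]
tool_rot: [0.346, 1.57, -2.795]
force: [0.0, -0.9, 0.9]
width: 85.2
```

```bash
python3 - <<'E'
from h import *
go(462,-170.5,64,180)
d=snap('wrist','w1'); P=pts(d); hsv=cv2.cvtColor(d['img'],cv2.COLOR_RGB2HSV)
m=(P[...,2]>58)&(P[...,2]<74)&(hsv[...,1]<70)&(np.hypot(P[...,0]-462,P[...,1]+170)<50)
q=P[m]; print(m.sum(), q.mean(0), cv2.minEnclosingCircle(q[:,:2].astype(np.float32)), q.min(0),q.max(0))
E
```

```text
t 1.6 pos [ 455.1 -185.   204.2] F [ 0.  -0.9  0.9] w 85.2 q7 [ 0.25  0.48  0.11  2.01 -0.08  0.65 -1.16]
turn [ 0.   0.1 -0. ] |shift new frame [140.2 -14.5  -6.9] |old frame [140.2 -14.5  -7. ]
770 [ 467.96513686 -173.10316046   67.70981956] ((463.1593933105469, -171.39801025390625), 30.98139762878418) [ 432.59902786 -202.37813939   58.43843122] [ 493.72952534 -140.93705358   70.47115543]
```

View pics/w1.png

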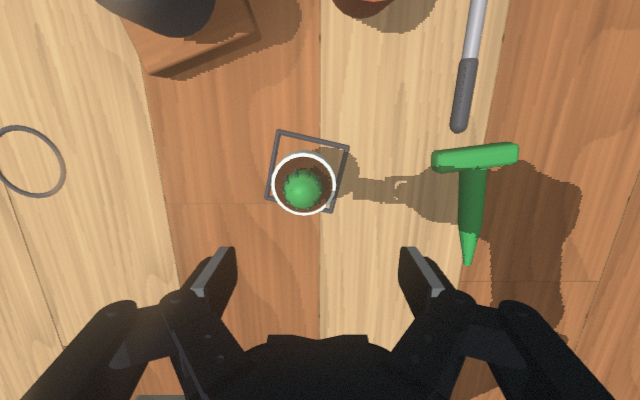

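The wrist view shows the pot between the jaws' columns with its rim centred at (303,184). That puts the pot at (463,-171), in agreement with the top view. I'll line up and go down.

Emit:
{"op": "jog_arm", "data": {
  "series": [
    [[0,0,0],[0,-14,-8],-1],
    [[0,0,0],[40,0,0],-1],
    [[0,0,0],[40,0,0],-1],
    [[0,0,0],[30,0,0],-1],
    [[0,0,0],[20,0,0],-1],
    [[0,0,0],[14,0,0],-1],
    [[0,0,0],[0,0,0],-1]
  ]
}}

```text
clock: 2.52
eef_pos: [463.3, -170.6, 59.9]
tool_rot: [-0.464, 1.57, 2.677]
force: [-0.6, 0.9, -0.2]
width: 85.3
```

Emit:
{"op": "jog_arm", "data": {
  "series": [
    [[0,0,0],[0,0,0],-0.4],
    [[0,0,0],[0,0,0],0],
    [[0,0,0],[0,0,0],1],
    [[0,0,0],[0,0,0],1],
    [[0,0,0],[0,0,0],1]
  ]
}}

```text
clock: 3.15
eef_pos: [464.2, -171.1, 61.6]
tool_rot: [2.789, 1.569, -0.353]
force: [-1.2, -1.3, 7.0]
width: 60.3
```

```bash
python3 - <<'E'
from h import *
go(469,152.5,60,180)
d=snap('wrist','w2'); P=pts(d); hsv=cv2.cvtColor(d['img'],cv2.COLOR_RGB2HSV)
d=snap('side','s2'); P=pts(d); hsv=cv2.cvtColor(d['img'],cv2.COLOR_RGB2HSV)
m=(hsv[...,2]<140)[175:222,250:305]; q=P[175:222,250:305][m]; q=q[abs(q[:,2])<8]; print(cv2.minEnclosingCircle(q[:,:2].astype(np.float32)),q.mean(0))
im=np.hstack([cv2.imread('pics/w2.png')[:,100:500],cv2.imread('pics/s2.png')[130:,200:600][:270]]) if 0 else None
cv2.imwrite('pics/s2c.png',cv2.resize(cv2.imread('pics/s2.png')[170:330,220:380],None,fx=3.5,fy=3.5))
E
```

```text
t 3.15 pos [ 464.2 -171.1   61.6] F [-1.2 -1.3  7. ] w 60.3 q7 [ 0.26  0.74  0.05  2.09 -0.12  0.31 -1.16]
turn [-0.  -0.1 -0. ] |shift new frame [   1.6 -323.6   -4.8] |old frame [   1.3 -323.6   -4.7]
((0.0, 0.0), 0.0) [nan nan nan]<stdin>:5: RuntimeWarning: Mean of empty slice.
  ret = um.true_divide(
```

View pics/s2c.png

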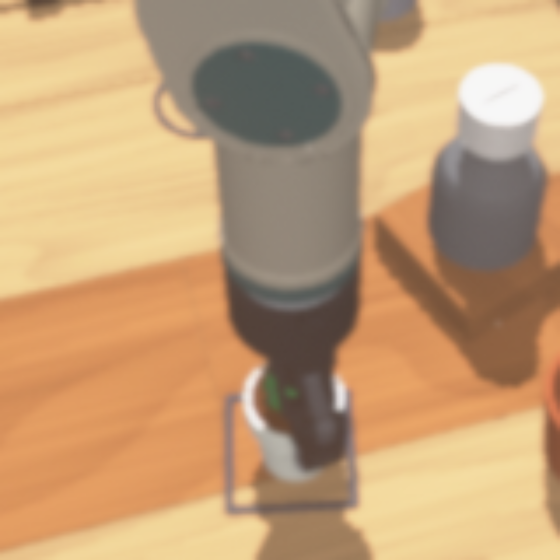

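The jaws grip the rim at 60 mm, and a 7 N upward force on the tool shows the pot pressed gently onto the bench. I'll slide it now.

Emit:
{"op": "jog_arm", "data": {
  "series": [
    [[0,0,0],[0,-15,0],1],
    [[0,0,0],[0,-30,0],1],
    [[0,0,0],[0,-40,-1],1],
    [[0,0,0],[0,-40,-1],1],
    [[0,0,0],[0,-40,-1],1],
    [[0,0,0],[0,-40,-1],1],
    [[0,0,0],[0,-40,0],1],
    [[0,0,0],[0,-30,0],1]
  ]
}}

```text
clock: 4.25
eef_pos: [468.4, 104.7, 61.6]
tool_rot: [2.846, 1.568, -0.296]
force: [-0.2, -5.8, 9.1]
width: 60.0
```

```bash
python3 - <<'E'
from h import *
go(469,152.5,60,180)
d=snap('wrist','w3')
P=pts(d);q=P[(P[...,2]>64)&(P[...,2]<74)&(cv2.cvtColor(d['img'],cv2.COLOR_RGB2HSV)[...,1]<70)];print(q.mean(0),cv2.minEnclosingCircle(q[:,:2].astype(np.float32)))
E
```

```text
t 4.25 pos [468.4 104.7  61.6] F [-0.2 -5.8  9.1] w 60.0 q7 [-0.37  0.73  0.13  2.13 -0.31  0.29 -1.54]
turn [-0.  -0.2 -0.1] |shift new frame [  1.6 -47.8  -0.6] |old frame [  1.5 -47.8  -0.5]
[480.6421601  103.95826896  68.37050267] ((475.823974609375, 105.02474975585938), 43.68989562988281)
```

View pics/w3.png

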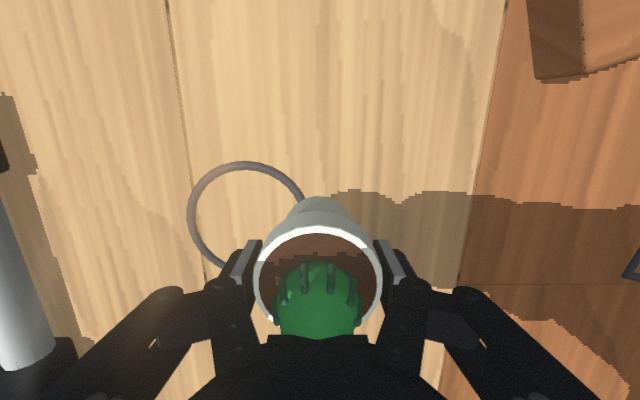

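The pot is upright between the pads. The ring's left edge is at (188,212) and its top at (243,162). I'll move the rest of the way and check the ring with those points.

Emit:
{"op": "jog_arm", "data": {
  "series": [
    [[0,0,0],[0,-25,0],1],
    [[0,0,0],[0,-15,0],1],
    [[0,0,0],[0,-8,0],1],
    [[0,0,0],[0,0,0],1],
    [[0,0,0],[0,0,0],1]
  ]
}}

```text
clock: 4.92
eef_pos: [468.2, 152.6, 61.6]
tool_rot: [-2.892, 1.568, 0.249]
force: [-0.0, -1.1, 8.2]
width: 60.3
```

```bash
python3 - <<'E'
from h import *
go(469,152.5,60,180)
P=pts(np.load('w3.npy',allow_pickle=True).item()); print('ring left,top',P[212,189],P[163,243])
d=snap('top','t3'); d=snap('side','s3'); P=pts(d); hsv=cv2.cvtColor(d['img'],cv2.COLOR_RGB2HSV)
m=(P[...,2]>60)&(P[...,2]<72)&(hsv[...,1]<50)&(hsv[...,2]>150)&(np.hypot(P[...,0]-469,P[...,1]-152)<45); q=P[m]
print(m.sum(),q.min(0),q.max(0))
E
```

```text
t 4.925 pos [468.2 152.6  61.6] F [-0.  -1.1  8.2] w 60.3 q7 [-0.48  0.74  0.15  2.1  -0.34  0.32 -1.61]
turn [-0.  -0.1  0. ] |shift new frame [ 1.6  0.1 -0.8] |old frame [ 1.6  0.1 -0.8]
ring left,top [479.27154831 191.75296005   2.82206445] [512.73845302 152.65051883   2.47327362]
51 [436.95007258 123.99850212  60.08941839] [497.15248043 167.09413986  70.78625124]
```

Emit:
{"op": "jog_arm", "data": {
  "series": [
    [[0,0,0],[0,0,0],0],
    [[0,0,0],[0,0,0],-1],
    [[0,0,0],[0,0,0],-1],
    [[0,0,0],[0,0,0],-1],
    [[0,0,0],[0,0,0],-1]
  ]
}}

```text
clock: 5.65
eef_pos: [467.4, 152.4, 60.3]
tool_rot: [-0.161, 1.571, 2.981]
force: [-1.2, 0.1, 0.0]
width: 85.6
```

Emit:
{"op": "jog_arm", "data": {
  "series": [
    [[0,0,0],[-15,0,0],-1],
    [[0,0,0],[-30,0,0],-1],
    [[0,0,0],[-45,0,0],-1],
    [[0,0,0],[-50,0,0],-1],
    [[0,0,0],[-50,0,0],-1],
    [[0,0,0],[0,0,0],-1]
  ]
}}

```text
clock: 6.4
eef_pos: [469.7, 152.9, 254.8]
tool_rot: [-2.72, 1.562, 0.421]
force: [0.8, 0.4, -0.0]
width: 85.4
```

```bash
python3 - <<'E'
from h import *
go(631,-57,250,180)
d=snap('wrist','w4'); P=pts(d); hsv=cv2.cvtColor(d['img'],cv2.COLOR_RGB2HSV)
m=(P[...,2]>64)&(P[...,2]<74)&(hsv[...,1]<70)&(np.hypot(P[...,0]-469,P[...,1]-152)<50); q=P[m]
print('rim',m.sum(),cv2.minEnclosingCircle(q[:,:2].astype(np.float32)))
m=(hsv[...,2]<120)&(abs(P[...,2])<6)&(np.hypot(P[...,0]-470,P[...,1]-152)<46)&(np.hypot(P[...,0]-470,P[...,1]-152)>34); q=P[m]
print('ring',m.sum(),cv2.minEnclosingCircle(q[:,:2].astype(np.float32)))
E
```

```text
t 6.4 pos [469.7 152.9 254.8] F [ 0.8  0.4 -0. ] w 85.4 q7 [-0.62  0.42  0.35  1.96 -0.2   0.78 -1.73]
turn [-0.  -0.5  0.2] |shift new frame [   4.8  209.9 -161.3] |old frame [   5.4  209.9 -161.3]
rim 542 ((467.1072998046875, 152.2259979248047), 30.95525360107422)
ring 452 ((471.6714782714844, 151.8072052001953), 42.85394287109375)
```

View pics/w4.png

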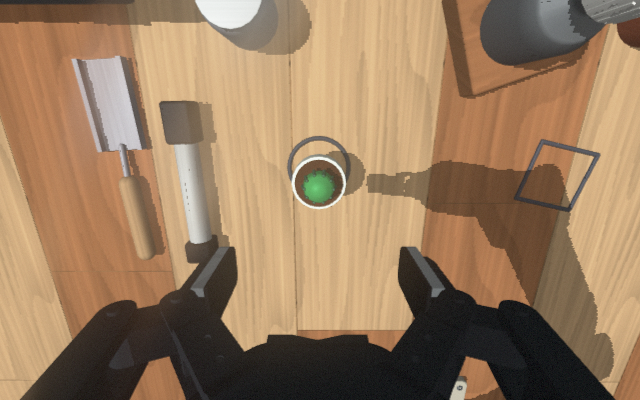

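The pot stands in the ring: the wrist view puts the rim centre at (467,152) and the ring at about (471,152), within 5 mm. On to the cap.

Emit:
{"op": "jog_arm", "data": {
  "series": [
    [[0,-0.5,0],[0,20,-15],-1],
    [[0,0,0],[0,47,-36],-1],
    [[0,0,0],[0,47,-36],-1],
    [[0,0,0],[0,47,-36],-1],
    [[0,0,0],[0,33,-26],-1],
    [[0,0,0],[0,16,-12],-1],
    [[0,0,0],[0,0,0],-1],
    [[0,0,0],[0,0,0],-1]
  ]
}}

```text
clock: 7.45
eef_pos: [627.3, -56.2, 248.1]
tool_rot: [-0.117, 1.559, 3.026]
force: [0.9, -0.3, 0.2]
width: 85.3
```

```bash
python3 - <<'E'
from h import *
go(631,-57,162,180)
d=snap('wrist','w5'); P=pts(d)
m=(P[...,2]>171)&(P[...,2]<184)&(np.hypot(P[...,0]-631,P[...,1]+57)<40); q=P[m]
print(m.sum(),q.mean(0),cv2.minEnclosingCircle(q[:,:2].astype(np.float32)))
m=(P[...,2]>32)&(P[...,2]<41)&(np.hypot(P[...,0]-631,P[...,1]+57)<85); q=P[m]
print(cv2.minAreaRect(q[:,:2].astype(np.float32)))
E
```

```text
t 7.45 pos [627.3 -56.2 248.1] F [ 0.9 -0.3  0.2] w 85.3 q7 [-0.15  0.63  0.33  1.58 -0.23  0.98 -1.32]
turn [0.1 0.6 0.1] |shift new frame [86.1  0.8 -3.7] |old frame [86.1  0.9 -4.7]
3778 [634.35448764 -57.55391988 176.61767037] ((633.1845092773438, -57.6031494140625), 26.459516525268555)
((632.780517578125, -57.72447204589844), (111.82389831542969, 111.94368743896484), 19.312070846557617)
```

View pics/w5.png

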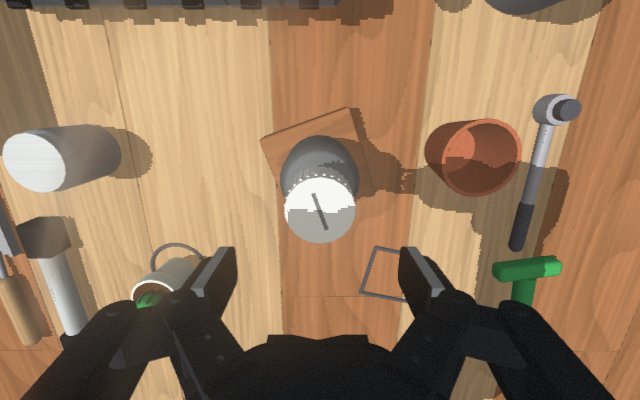

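The cap's top is at (320,209) with its score mark visible. The views agree on about (632.5,-57.5). I'll descend and grip.

Emit:
{"op": "jog_arm", "data": {
  "series": [
    [[0,0.6,0],[0,1.3,-5],-1],
    [[0,0,0],[25,0,0],-1],
    [[0,0,0],[25,0,0],-1],
    [[0,0,0],[20,0,0],-1],
    [[0,0,0],[16,0,0],-1],
    [[0,0,0],[0,0,0],-1],
    [[0,0,0],[0,0,0],-1]
  ]
}}

```text
clock: 8.38
eef_pos: [634.2, -59.0, 163.8]
tool_rot: [3.096, 1.568, -0.046]
force: [0.9, 0.1, -0.2]
width: 85.7
```

```bash
python3 - <<'E'
from h import *
go(632.5,-57.5,162,180)
E
```

```text
t 8.375 pos [634.2 -59.  163.8] F [ 0.9  0.1 -0.2] w 85.7 q7 [-0.13  0.73  0.29  1.65 -0.28  0.8  -1.28]
turn [ 0.  -0.2 -0. ] |shift new frame [ 1.8 -1.5  1.7] |old frame [ 1.8 -1.5  1.7]
```

Emit:
{"op": "jog_arm", "data": {
  "series": [
    [[0,0,0],[1.5,-1.5,1.7],-1],
    [[0,0,0],[0,0,0],0],
    [[0,0,0],[0,0,0],1],
    [[0,0,0],[0,0,0],1],
    [[0,0,0],[0,0,0],1],
    [[0,0,0],[0,0,0],1]
  ]
}}

```text
clock: 9.12
eef_pos: [632.0, -57.4, 161.8]
tool_rot: [-3.109, 1.569, 0.033]
force: [-0.9, 0.7, 3.6]
width: 50.7
```

```bash
python3 - <<'E'
from h import *
go(632.5,-57.5,162,180)
E
```

```text
t 9.125 pos [632.  -57.4 161.8] F [-0.9  0.7  3.6] w 50.7 q7 [-0.13  0.73  0.29  1.66 -0.28  0.79 -1.28]
turn [ 0.  -0.1  0. ] |shift new frame [-0.2  0.1 -0.5] |old frame [-0.2  0.1 -0.5]
```

The cap is gripped at 50.7 mm opening and well centred, so I'll press down.

Emit:
{"op": "jog_arm", "data": {
  "series": [
    [[0,0,0],[3,0,0],1],
    [[0,0,0],[3,0,0],1],
    [[0,0,0],[3,0,0],1],
    [[0,0,0],[0,0,0],1],
    [[0,0,0],[0,0,0],1]
  ]
}}

```text
clock: 9.75
eef_pos: [632.2, -57.5, 153.6]
tool_rot: [-3.046, 1.568, 0.095]
force: [-2.6, 0.1, 11.6]
width: 50.6
```

```bash
python3 - <<'E'
from h import *
go(632.5,-57.5,154.5,180)
for n in ('side','wrist'):
    d=snap(n,n+'p'); P=pts(d); hsv=cv2.cvtColor(d['img'],cv2.COLOR_RGB2HSV)
    m=(P[...,2]>150)&(P[...,2]<184)&(hsv[...,1]<40)&(hsv[...,2]>150)&(np.hypot(P[...,0]-632.5,P[...,1]+57.5)<22); q=P[m]; print(m.sum(),np.percentile(q[:,2],[10,50,90]))
E
```

```text
t 9.75 pos [632.2 -57.5 153.6] F [-2.6  0.1 11.6] w 50.6 q7 [-0.13  0.74  0.29  1.66 -0.28  0.77 -1.28]
turn [-0.  -0.2  0. ] |shift new frame [-0.9  0.  -0.3] |old frame [-0.9  0.  -0.3]
73 [166.85669106 168.16795303 169.25700316]
6270 [167.52687573 168.22563982 168.89669432]
```

The cap is about 8 mm down at 11.6 N, which matches the spring. I'll twist it anticlockwise, a negative turn about tool x.

Emit:
{"op": "jog_arm", "data": {
  "series": [
    [[-5,0,0],[0,0,0],1],
    [[-10,0,0],[0,0,0],1],
    [[-10,0,0],[0,0,0],1],
    [[-10,0,0],[0,0,0],1],
    [[-10,0,0],[0,0,0],1],
    [[-10,0,0],[0,0,0],1],
    [[-10,0,0],[0,0,0],1],
    [[-10,0,0],[0,0,0],1]
  ]
}}

```text
clock: 10.85
eef_pos: [633.8, -57.5, 154.2]
tool_rot: [1.831, 1.564, 0.003]
force: [0.6, -0.1, 10.6]
width: 50.6
```

Emit:
{"op": "jog_arm", "data": {
  "series": [
    [[-5,0,0],[0,0,0],1],
    [[0,0,0],[0,0,0],1],
    [[0,0,0],[0,0,0],1]
  ]
}}

```text
clock: 11.22
eef_pos: [633.8, -57.5, 154.2]
tool_rot: [1.766, 1.564, 0.021]
force: [0.0, 0.7, 10.2]
width: 50.6
```

```bash
python3 - <<'E'
from h import *
go(632.5,-57.5,153.6,260)
d=snap('wrist','w6'); P=pts(d); q=P[(P[...,2]>160)&(P[...,2]<184)&(np.hypot(P[...,0]-632.5,P[...,1]+57.5)<22)]; print(np.median(q[:,2]))
E
```

```text
t 11.225 pos [633.8 -57.5 154.2] F [ 0.   0.7 10.2] w 50.6 q7 [ 0.11  0.72 -0.1   1.65  0.1   0.76 -0.22]
turn [-0.  -0.1 -0.4] |shift new frame [ 0.6 -1.3  0.2] |old frame [ 0.6 -1.3  0.2]
168.78492293520077
```

View pics/w6.png

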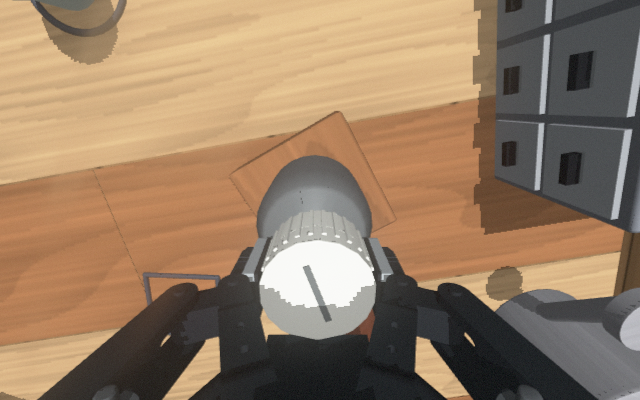

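In the gripper's view the score mark, (305,266) to (328,320), keeps the angle it had before the twist. The cap has therefore turned with the tool, about 80°, while held down. I'll lift it straight up by about 88 mm.

Emit:
{"op": "jog_arm", "data": {
  "series": [
    [[0,0,0],[-5,0,0],1],
    [[0,0,0],[-8,0,0],1],
    [[0,0,0],[-15,0,0],1],
    [[0,0,0],[-20,0,0],1],
    [[0,0,0],[-20,0,0],1],
    [[0,0,0],[-15,0,0],1],
    [[0,0,0],[-4,0,0],1],
    [[0,0,0],[0,0,0],1]
  ]
}}

```text
clock: 12.28
eef_pos: [631.5, -57.5, 239.4]
tool_rot: [1.718, 1.57, -0.027]
force: [0.3, 0.3, -1.7]
width: 50.5
```

Emit:
{"op": "jog_arm", "data": {
  "series": [
    [[0,0,0],[0,0,0],1],
    [[0,0,0],[0,0,0],1],
    [[0,0,0],[0,0,0],1],
    [[0,0,0],[0,0,0],1]
  ]
}}

```text
clock: 12.78
eef_pos: [631.7, -57.5, 239.4]
tool_rot: [1.765, 1.569, 0.02]
force: [0.8, -0.3, -0.2]
width: 50.8
```

```bash
python3 - <<'E'
from h import *
go(632.5,-57.5,242,260); print(abs(read_state()['qd']).max())
d=snap('wrist','w7'); P=pts(d); q=P[(P[...,2]>200)&(P[...,2]<300)&(np.hypot(P[...,0]-632.5,P[...,1]+57.5)<22)]; print('cap top',np.percentile(q[:,2],[5,50,95]))
d=snap('top','t7'); P=pts(d); hsv=cv2.cvtColor(d['img'],cv2.COLOR_RGB2HSV)
m=(P[...,2]>60)&(P[...,2]<76)&(hsv[...,1]<70)&(np.hypot(P[...,0]-468,P[...,1]-152)<45); q=P[m]; print('pot',m.sum(),cv2.minEnclosingCircle(q[:,:2].astype(np.float32)))
m=(hsv[...,2]<140)&(P[...,2]<9)&(np.hypot(P[...,0]-469,P[...,1]-152)<46)&(np.hypot(P[...,0]-469,P[...,1]-152)>35); q=P[m]; print('ring',m.sum(),cv2.minEnclosingCircle(q[:,:2].astype(np.float32)))
d=snap('side','s7')
E
```

```text
t 12.775 pos [631.7 -57.5 239.4] F [ 0.8 -0.3 -0.2] w 50.8 q7 [ 0.12  0.62 -0.11  1.58  0.08  0.94 -0.2 ]
turn [-0.  -0.  -0.1] |shift new frame [-2.6  0.8 -0.1] |old frame [-2.6  0.8 -0.1]
0.002162114022623696
cap top [253.16549654 254.27800655 298.31569037]
pot 114 ((465.4961242675781, 153.14678955078125), 30.9177188873291)
ring 163 ((468.6266784667969, 150.3635711669922), 44.21379089355469)
```

View pics/s7.png

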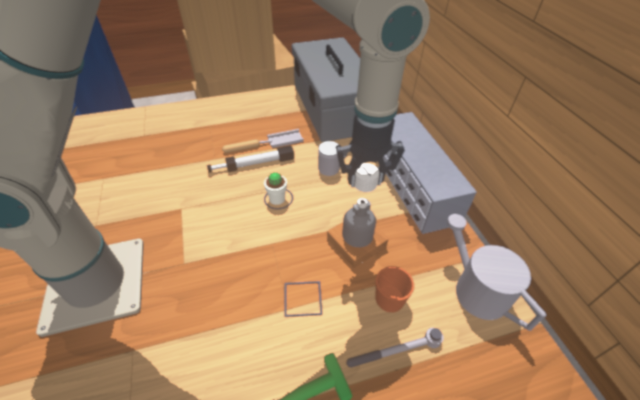

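The side view shows the bottle open with its spout at (361,205), the cap held above it at (367,176) and the pot in the ring at (277,190). Nothing else has moved, so I'm handing in.

```bash
python3 -c "
from cell import *
print(finish_job())"
```

```text
the job is handed in; nothing more can be done
None
```

The job is done and handed in after about 13 s of robot time. The hand-in gave no verdict, so these are my own last measurements.

- **Pot:** I gripped it by the rim, slid it along the bench and let go. It stands upright, and both views put it about 4–5 mm from the ring's centre, against 15 mm allowed. The top view had part of the ring hidden and its circle fit was loose. The fitted ring centre differed by about 3 mm in x between the two views.
- **Cap:** I pressed it down about 8 mm at 11.6 N, twisted it about 80° anticlockwise while keeping it down, and lifted it straight up. Its score mark showed no slip in the jaws.
- **At hand-in:** The cap was held level and still, with its lower edge about 58 mm above the spout tip and within about 1 mm sideways of the bottle's axis. The jaws were at 50.8 mm, and the wrist force had fallen to under 1 N, so nothing was touching the bottle.
- **Bystanders:** In the final side view none of the other things appear to have moved. I judged that by eye and did not measure it.

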